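Unload the bending die and count the part

TASK

Lift the formed U-shaped bracket out of the cavity of the bending die and lower it, base down, into the free pocket of the grey pallet; keep hold of it until it stands on the pocket's floor, do not drop it in. Only then count it: swing the stroke counter's sprung lever all the way to its stop and let it come back to rest. Leave the finished bracket in the other pocket and the things round about where they are.

Things in the scene. Friction and masses are not known exactly. Their poses are not given: they have to be found in the camera images.
- die: Fixed steel bending die: a dark shoe 130 x 112 x 10 mm carrying a bright block 92 (x) x 104 (y) mm whose flat top is 46 mm above the worktop, with a closed rectangular cavity 39 (x) x 63 (y) mm, 26 mm deep, open at the top, in its middle. Origin: centre of the underside, on the worktop; z up.
- die_cavity (a point): Centre of the die cavity's floor, 20 mm above the worktop; axes as the die's (long side of the cavity along y).
- bracket: Formed U-channel of 3 mm aluminium sheet, 80 g: 36 mm wide over its two upright flanges (x), 60 long (y), 50 high (z), open at top and ends. Origin: centre of the base's underside; z up. Starts base down on the cavity floor, axes along the die's, 1.5 mm play all round, flanges 24 mm proud of the die's top. Grip across both flanges (36 mm, along x). Half a turn makes no difference.
- pallet: Fixed flat grey plastic pallet, 100 (x) x 184 (y) x 16 (z) mm, with two pockets 46 (x) x 70 (y) mm, 6 mm deep, one behind the other along y, their centres 43 mm either side of the middle. Origin: centre of the underside; z up.
- pallet_free (a point): Centre of the floor of the empty pocket (the one towards the pallet's -y), 10 mm above the worktop and 6 mm below the pallet's top; axes as the pallet's. The bracket goes in with its length along y.
- bracket_done: An earlier finished bracket, the same shape and size, standing in the pallet's other pocket (towards its +y), 86 mm from the centre of the free one. To be left alone.
- counter: Fixed stroke counter: grey housing 74 x 84 mm, top 40 mm above the worktop, on a plate 100 x 104 mm, four blank white wheels in a black window on top, and a flat steel lever above its top. Origin: centre of the underside; its -x side is where the lever's post sticks out.
- counter_pivot (a point): A point on the upright axis about which the counter's lever turns, 40 mm above the worktop.
- counter_post (a point): Centre of the top of the upright round black post (12 mm diameter, 34 mm tall, from 48.5 to 82.5 mm above the worktop) at the end of the lever, 55 mm from the pivot axis. It moves with the lever, at constant height; only the flat lever (top 48.5 mm above the worktop) and the housing lie beneath it.
- counter_lever (a joint): Angle of the counter's lever, rad: 0 at rest, 1.0 at its stop. It grows counter-clockwise seen from above. Midway (0.5) the post points to the counter's -x. A spring drives it back to 0: it takes about 1 N at the post to start and about 3 N at the stop, and when let go it returns in under a second.
- coupling_c: Bystander: upright threaded coupling with a hexagon nut, 31 x 28 x 56 mm, behind the work. Origin: centre of the underside.
- loupe: Bystander: small black round loupe, 36 mm diameter, 19 mm high, left of the work. Origin: centre of the underside.
- setting_ring: Bystander: plain steel ring, 45 mm diameter, 12 mm high, behind the work. Origin: centre of the underside.
Things that resemble listed ones, but are neither listed nor needed, are in the scene too. What is shaped like the bracket but blue is not meant.

How it is judged:
On the way, in this order (a step that is already met when the one before it is completed fails the run):
1. the bracket is lifted clear of the die, in the fingers (z of bracket in the frame of die_cavity above 0.03 m and contact force between the fingers and bracket above 0.5 N), for 0.1 s.
2. the bracket stands in the free pocket, still in the fingers (horizontal distance between bracket and pallet_free below 0.012 m and z of bracket in the frame of pallet_free between -0.003 and 0.003 m and angle between bracket's own z axis and vertical below 0.08 rad and contact force between the fingers and bracket above 0.3 N), for 0.03 s.
3. the counter's lever is swung to its stop (value of joint counter_lever above 0.92 rad), for 0.03 s.
At the end, for the whole second after the job is handed in: The bracket stands base down in the free pocket (within 12 mm sideways and 3 mm in height of the floor's centre, tilt under 0.08 rad), at rest; the counter's lever is back under 0.08 rad; the finished bracket has moved less than 15 mm (horizontal distance between bracket and pallet_free below 0.012 m and z of bracket in the frame of pallet_free between -0.003 and 0.003 m and angle between bracket's own z axis and vertical below 0.08 rad and linear speed of bracket below 0.02 m/s and value of joint counter_lever below 0.08 rad and distance of bracket_done from where it was at the start of the episode below 0.015 m); the robot touches nothing.
It fails at once if the counter's lever is worked before the bracket is in its pocket (value of joint counter_lever above 0.3 rad and not (horizontal distance between bracket and pallet_free below 0.012 m and z of bracket in the frame of pallet_free between -0.003 and 0.003 m and angle between bracket's own z axis and vertical below 0.08 rad)).
It fails at once if the finished bracket is moved from its pocket (distance of bracket_done from where it was at the start of the episode above 0.02 m).
It fails at once if a bystander is moved (distance of any of coupling_c, loupe, setting_ring from where it was at the start of the episode above 0.03 m).
It also fails if it takes over 54 s, if anything falls off the work surface, if the arm or the gripper's body presses on something with over 40 N, if the wrist force passes 120 N, or if a joint passes its speed limit or range.

ROBOT

A 6-joint arm with a two-finger parallel gripper is mounted at the origin on a cart in front of the work surface, level with it; the furniture and walls round the work are solid. World frame = base frame: x ahead of the robot, y to its left, z up, the work surface at z = 0. Lengths are in m, angles in rad, forces in N, time in s.
With the tool pointing down it reaches from about 0.425 to 0.95 m from the base axis. Payload 3.5 kg.
Tool frame: the origin (TCP) lies midway between the tips of the shut fingers; the grasp point (between the pads) lies 19 mm behind it (ctrl.pinch_z is the distance from the TCP to the grasp point, in m); z points along the fingers, y is the line along which they close (so a half turn about z gives the same grasp; the last joint's range is limited). The gripper opens to 85 mm and grips with 20 to 120 N. Pads are 22 mm wide; open, the fingers measure 114 mm over their backs; the gripper's body (76 mm by 85 mm) begins 54 mm behind the grasp point. The pads swing forward as they close: fully open they stand 13 mm farther back than shut.
Start: joints at [1, 0.286, 1.577, -0, 1.279, -0.15], TCP at [0.276, 0.616, 0.231] pointing down, gripper open.
Joint ranges: [-2.77, 2.77], [-0.9, 2.22], [0.21, 2.48], [-1.53, 4.67], [0.24, 2.81], [-2.84, 2.84]. Speed limits (rad/s): [2.79, 2.79, 3.14, 3.14, 3.14, 3.14].

INTERFACE

Orientations are given as a unit quaternion [x, y, z, w].
In Python, from plant import get_state, viewer, sign_off, ctrl gives the robot as it stands. The module is installed in compiled form; this text tells all that it offers.
- The arm moves only by the shell command python3 -m handwheel 'ROWS' [FORCE]. ROWS is JSON, a list that holds one entry, the list of rows, each a list of 5 numbers: the finger opening in m, from 0 to 0.0854, then the shift along the tool's x, y, z in m, then the turn about the tool's z in degrees. In form: [[[claw, x, y, z, spin], ...]]. A call has 1 to 12 rows; each row shifts and turns the commanded pose from where the row before left it, along the tool's axes as they then stand; what a row does not reach is not made up. A row lasts 1/12 s, in which the tool goes at most 41.7 mm and 7.16 degrees, less where a joint would pass 70% of its speed; a pose out of reach is approached as far as the arm can. A call is refused whole if a number of a shift passes 0.0417 or a number of a turn 7.16, either way. A call with a gripper value outside its range is refused whole. The fingers move at their own pace and stop on an object; FORCE is the grip in N (left out, the last holds). Time passes only in rows, so rows that do not move let the fingers close. It gives the time, the measured TCP pose, the force, the opening and the grip force at its end, in the units of the state.
- get_state(): the state, without advancing time (a new reading comes with each control period).
- viewer.read_camera(name): name is "side" or "top"; returns the picture (420x560x3 uint8, blue, green, red); there is no depth.
- viewer.camera_params(name): a dict with "fov_y" (degrees; the focal length in pixels is half the picture's height over the tangent of half this angle, whatever the lens; pixels are square), "cx", "cy" (the principal point, pixels), "xyz" and "attitude" of the camera in the world. Camera axes: x right, y up, looking along -z (the intrinsics and any distortion apply to the point x, -y, -z); pixel columns grow to the right and rows downward; lengths in m; the calibration is good to about 2 mm. A picture is of the moment at which its call begins. camera_params takes no time and is no camera call.
- sign_off(): hands the job in; it is judged then, once.
Trained networks look in the newest picture that a camera, given by its name, has taken for a name from the list of things; names that differ only in an ending like _2 or _b are one class to them, and where a whole thing is asked for, a point or a joint stands for the part that bears it (a point fixed in the world has none). Each returns a list of dicts, best first, with "confidence" (0 to 1); they miss things now and then, are a little off and sometimes report something else, mostly with a low value. They report only what shows in the picture. A call takes as long as a camera call. They do not tell look-alikes from the thing itself.
- viewer.look_for(camera, name): "extent" ([left, top, width, height] as shares, 0 to 1, of the picture: columns of its width, rows of its height, round what is visible of it).
- viewer.outline_of(camera, name): "mask" (420x560 bool, what is visible of it) and "extent" ([left, top, width, height] as shares, 0 to 1, of the picture: columns of its width, rows of its height, round what is visible of it).
- viewer.pinpoint(camera, name): "xy" ([column, row] as shares, 0 to 1, of the picture: columns of its width, rows of its height: a listed point, or the origin of a listed thing).
The state is a dict: "time": time; "qpos": joint angles; "dq": joint speeds; "joint_efforts": joint torques, N m; "eef_pos": TCP position; "tcp_rot": TCP orientation; "contact_force": force on the tool from outside, world axes, zero at the start; "wrist_torque": the same for the moment, N m; "opening": opening from 0.0 (shut) to 1.0 (fully open); "finger_force": force on a finger pad.
Only numpy, scipy, OpenCV 4.12 (cv2) and the standard library are available. Lean on these libraries where they do the work, as an engineer would, in place of code of your own. Each camera call takes 0.05 s, during which the arm holds its last target. There are 200 camera calls.

## Working session

There is one attempt and no reset: what is moved stays moved. The work goes in short steps, Python scripts to look and compute and a shell command to move; the robot and the scene stay as the last step left them, time stands still between calls to the robot, and variables do not carry over. Pictures are saved under pics/ and viewed, at most 10 in all, crops included, and the job is handed in when it is done.

```bash
mkdir -p pics
cat > h.py <<'E'
import numpy as np, cv2
from scipy.spatial.transform import Rotation as R
from plant import get_state, viewer, sign_off, ctrl
def ray(cam,u,v):
    p=viewer.camera_params(cam); f=210/np.tan(np.radians(p["fov_y"])/2)
    d=np.array([(u-p["cx"])/f,-(v-p["cy"])/f,-1.0])
    a=p["attitude"]; return np.array(p["xyz"]),R.from_quat(a).apply(d)
def at(cam,u,v,z):
    o,d=ray(cam,u,v); return o+d*(z-o[2])/d[2]
def proj(cam,P):
    p=viewer.camera_params(cam); f=210/np.tan(np.radians(p["fov_y"])/2)
    q=R.from_quat(p["attitude"]).inv().apply(np.array(P)-p["xyz"])
    return np.array([p["cx"]+f*q[0]/-q[2],p["cy"]-f*q[1]/-q[2]])
E
python3 - <<'E'
from h import *
for c in("top","side"):
    print(viewer.camera_params(c)); cv2.imwrite(f"pics/{c}0.png",viewer.read_camera(c))
Z=dict(die=0,die_cavity=.02,bracket=.02,pallet=0,pallet_free=.01,bracket_done=.01,counter=0,counter_pivot=.04,counter_post=.0825,coupling_c=0,loupe=0,setting_ring=0)
for c in("top","side"):
  for n,z in Z.items():
    for r in viewer.pinpoint(c,n)[:3]:
        u,v=r["xy"][0]*560,r["xy"][1]*420
        print(c,n,round(r["confidence"],2),round(u),round(v),at(c,u,v,z).round(4)[:2])
print(get_state())
E
```

```text
{'fov_y': 44.99661793939803, 'cx': 273.54453143022437, 'cy': 206.96244542371747, 'xyz': array([0.35086211, 0.06607539, 1.39731478]), 'attitude': array([ 0.05191618, -0.04872435, -0.69801931,  0.71253048])}
{'fov_y': 55.60720910879108, 'cx': 287.48024560708524, 'cy': 207.72700722267334, 'xyz': array([ 0.24555231, -0.66802364,  0.61925211]), 'attitude': array([ 0.45506551, -0.09223493, -0.17114269,  0.86897542])}
top die 0.88 297 221 [0.5144 0.0084]
top die 0.55 146 216 [0.5194 0.4289]
top die 0.33 226 206 [0.5506 0.2083]
top die_cavity 0.71 297 220 [0.5125 0.0082]
top die_cavity 0.32 196 205 [0.5506 0.2881]
top bracket 0.64 300 219 [0.5154 0.0017]
top bracket 0.62 208 251 [0.4249 0.249 ]
top pallet 0.88 208 207 [0.5482 0.2582]
top pallet_free 0.62 227 208 [0.5453 0.2036]
top bracket_done 0.55 194 206 [0.5483 0.2945]
top bracket_done 0.42 352 160 [ 0.6867 -0.1415]
top bracket_done 0.28 385 244 [ 0.4526 -0.2312]
top counter 0.79 390 223 [ 0.514  -0.2478]
top counter_pivot 0.81 390 231 [ 0.4869 -0.2396]
top counter_post 0.49 386 244 [ 0.4494 -0.2193]
top coupling_c 0.67 258 158 [0.689  0
[... 938 characters left out ...]
87537e-01,  2.86292689e-01,  1.57670879e+00, -8.73111032e-06,
        1.27859879e+00, -1.49988159e-01]), 'dq': array([ 6.15785982e-04,  1.29738990e-04, -3.54146536e-04,  2.60167873e-03,
        1.97675922e-03,  5.93862380e-05]), 'joint_efforts': array([-3.64044336e-04, -4.05962169e+01, -2.92929965e+01, -1.75198352e-04,
        6.30358954e-04,  9.43002135e-06]), 'eef_pos': array([0.27570194, 0.61610838, 0.23132498]), 'tcp_rot': array([ 2.08859954e-01,  9.77945561e-01, -5.03678536e-06,  2.56936577e-06]), 'contact_force': array([-0.28263085,  0.19998995,  0.36915778]), 'wrist_torque': array([ 5.06976623e-05, -2.19273128e-02, -3.80757242e-03]), 'finger_force': 0.0, 'opening': 0.9998280946337761}
```

Run:
```python
from h import *
t=cv2.imread("pics/top0.png"); s=cv2.imread("pics/side0.png")
cv2.imwrite("pics/t1.png",cv2.resize(t[120:290,120:440],(800,425),interpolation=3)); cv2.imwrite("pics/s1.png",cv2.resize(s[130:380,160:460],(720,600),interpolation=3))
```

```text
(no output)
```

View pics/t1.png

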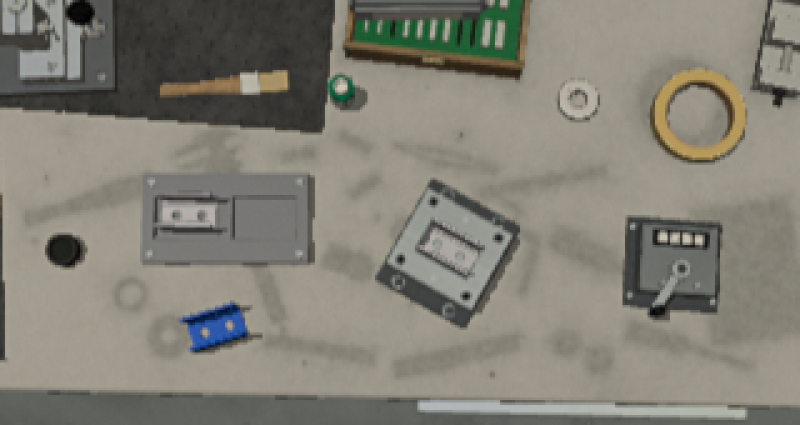

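View pics/s1.png

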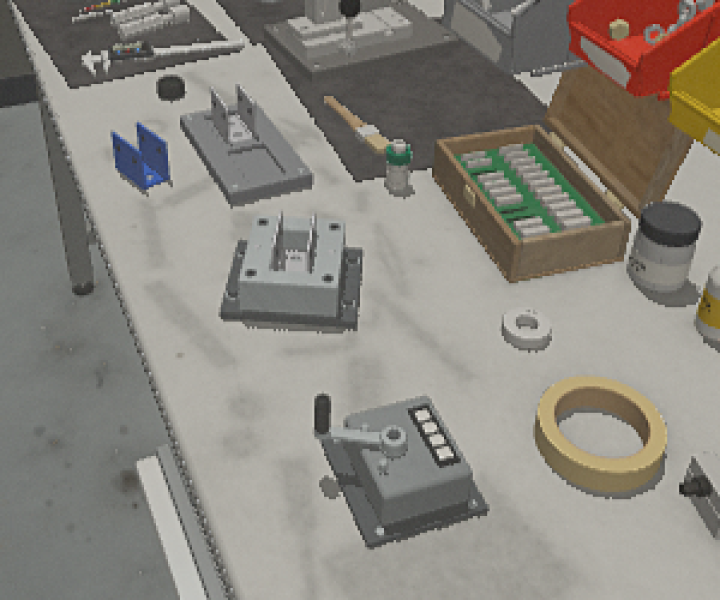

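Top picture, full-frame pixels: silver U in the die at (300,219), in line with the cavity, is the bracket. Blue U at (207,251) is a decoy. The silver U at (196,205) stands in the pallet's +y pocket, so it is bracket_done. The free pocket is at (226,207), the counter post at about (384,244). Next I fit the box models to the masks for poses.

```bash
cat > fit.py <<'E'
from h import *
from scipy.optimize import minimize
def box(sx,sy,z0,z1): return np.array([[a*sx/2,b*sy/2,z] for a in(-1,1) for b in(-1,1) for z in(z0,z1)])
M=dict(die=[box(.13,.112,0,.01),box(.092,.104,.01,.046)],pallet=[box(.1,.184,0,.016)],counter=[box(.1,.104,0,.008),box(.074,.084,.008,.04)])
S=4
def sil(cam,boxes,x,y,th):
    m=np.zeros((420*S,560*S),np.uint8); c,s=np.cos(th),np.sin(th)
    for b in boxes:
        w=b@np.array([[c,s,0],[-s,c,0],[0,0,1]])+[x,y,0]
        q=np.array([proj(cam,p) for p in w])
        cv2.fillConvexPoly(m,cv2.convexHull(((q+.5)*S).astype(np.int32)),1)
    return m
def fit(cams,masks,boxes,x0):
    mk=[cv2.resize(m.astype(np.uint8),None,fx=S,fy=S,interpolation=0) for m in masks]
    def cost(v):
        t=0
        for c,m in zip(cams,mk):
            s=sil(c,boxes,*(v*[1,1,3])); t+=(s!=m).sum()/m.sum()
        return t
    r=minimize(cost,np.array(x0)/[1,1,3],method="Nelder-Mead",options=dict(initial_simplex=np.array(x0)/[1,1,3]+np.array([[0,0,0],[.012,0,0],[0,.012,0],[0,0,.06]]),maxiter=90,xatol=1e-4))
    return r.x*[1,1,3],r.fun
E
python3 - <<'E'
from fit import *
g=dict(die=(.513,.004,-.4),pallet=(.549,.25,0),counter=(.51,-.248,0))
for c in("top","side"): viewer.read_camera(c)
for n,x0 in g.items():
    mk={}
    for c in("top","side"):
        r=viewer.outline_of(c,n); m=r[0]["mask"]; mk[c]=m
        img=cv2.imread(f"pics/{c}0.png")
    for cs in (["top"],["side"],["top","side"]):
        x,f=fit(cs,[mk[c] for c in cs],M[n],x0); print(n,cs,x.round(4),round(f,3))
E
```

```text
die ['top'] [ 0.5136  0.0046 -0.498 ] 0.24
die ['side'] [ 0.5132  0.0066 -0.4944] 0.147Traceback (most recent call last):
  File "<stdin>", line 10, in <module>
  File "fit.py", line 20, in fit
    r=minimize(cost,np.array(x0)/[1,1,3],method="Nelder-Mead",options=dict(initial_simplex=np.array(x0)/[1,1,3]+np.array([[0,0,0],[.012,0,0],[0,.012,0],[0,0,.06]]),maxiter=90,xatol=1e-4))
    res = _minimize_neldermead(fun, x0, args, callback, bounds=bounds,
                               **options)
    fxr = func(xr)
    fx = function(np.copy(x), *(wrapper_args + args))
  File "fit.py", line 18, in cost
    s=sil(c,boxes,*(v*[1,1,3])); t+=(s!=m).sum()/m.sum()
  File "fit.py", line 10, in sil
    q=np.array([proj(cam,p) for p in w])
                ~~~~^^^^^^^
  File "h.py", line 11, in proj
    p=viewer.camera_params(cam); f=210/np.tan(np.radians(p["fov_y"])/2)
ValueError: time passes only in moves, steps and waits
```

```bash
sed -i 's/viewer.camera_params(cam); f=/CP(cam); f=/; s/^def ray/import functools\nCP=functools.cache(viewer.camera_params)\ndef ray/' h.py
python3 - <<'E'
from fit import *
g=dict(die=(.513,.004,-.49),pallet=(.549,.25,0),counter=(.51,-.248,0))
for c in("top","side"): viewer.read_camera(c)
for n,x0 in g.items():
    mk={}
    for c in("top","side"):
        m=viewer.outline_of(c,n)[0]["mask"]
        mk[c]=cv2.morphologyEx(m.astype(np.uint8),cv2.MORPH_CLOSE,np.ones((25,25)))
    for cs in (["top"],["side"],["top","side"]):
        x,f=fit(cs,[mk[c] for c in cs],M[n],x0); print(n,cs,x.round(4),round(f,3))
print(get_state()["time"])
E
```

```text
die ['top'] [ 0.5146  0.0041 -0.4947] 0.029
die ['side'] [ 0.5135  0.0066 -0.489 ] 0.057
die ['top', 'side'] [ 0.5136  0.0052 -0.4821] 0.107
pallet ['top'] [0.5485 0.2505 0.0244] 0.04
pallet ['side'] [0.5465 0.2513 0.0337] 0.07
pallet ['top', 'side'] [0.5472 0.2503 0.0288] 0.114
counter ['top'] [ 0.5055 -0.243  -0.0445] 0.059
counter ['side'] [ 0.5059 -0.2411 -0.0715] 0.087
counter ['top', 'side'] [ 0.5058 -0.2419 -0.0776] 0.159
1.9
```

```bash
python3 -m handwheel '[[[0.0854,-0.0234,-0.023,0,0],[0.0854,-0.0234,-0.023,0,0],[0.0854,-0.0234,-0.023,0,0],[0.0854,-0.0234,-0.023,0,0],[0.0854,-0.0234,-0.023,0,0],[0.0854,-0.0234,-0.023,0,0],[0.0854,-0.0234,-0.023,0,0],[0.0854,-0.0234,-0.023,0,0],[0.0854,-0.0234,-0.023,0,0],[0.0854,-0.0234,-0.023,0,0]]]'; python3 -m handwheel '[[[0.0854,-0.0234,-0.023,0,0],[0.0854,-0.0234,-0.023,0,0],[0.0854,-0.0234,-0.023,0,0],[0.0854,-0.0234,-0.023,0,0],[0.0854,-0.0234,-0.023,0,0],[0.0854,-0.0234,-0.023,0,0],[0.0854,-0.0234,-0.023,0,0],[0.0854,-0.0234,-0.023,0,0],[0.0854,-0.0234,-0.023,0,0],[0.0854,-0.0234,-0.023,0,0]]]';  python3 -m handwheel '[[[0.0854,0,0,0,6.72],[0.0854,0,0,0,6.72],[0.0854,0,0,0,6.72],[0.0854,0,0,0,6.72],[0.0854,0,0,0,6.72],[0.0854,0,0,0,6.72],[0.0854,0,0,0,6.72],[0.07,0,0,0,6.72],[0.055,0,0,0,6.72],[0.055,0,0,0,6.72],[0.055,0,0,0,6.72],[0.055,0,0,0,6.72]]]';python3 -m handwheel '[[[0.055,0,0,0,6.72],[0.055,0,0,0,6.72],[0.055,0,0,0,0],[0.055,0,0,0,0],[0.055,0,0,0,0]]]' 40
```

```text
time: 2.73
eef_pos: [0.3956, 0.3092, 0.2316]
tcp_rot: [0.209, 0.978, 0.0, 0.0]
contact_force: [-0.1, -0.3, 0.9]
opening: 1.001
finger_force: 0.0
time: 3.57
eef_pos: [0.5153, 0.0034, 0.2316]
tcp_rot: [0.209, 0.978, 0.0, 0.0]
contact_force: [-0.5, 1.0, 0.5]
opening: 1.005
finger_force: 0.0
time: 4.57
eef_pos: [0.515, 0.0051, 0.2315]
tcp_rot: [0.794, 0.608, 0.0, 0.0]
contact_force: [0.8, -0.5, 0.3]
opening: 0.646
finger_force: 0.0
time: 4.98
eef_pos: [0.515, 0.0051, 0.2314]
tcp_rot: [0.857, 0.515, 0.0, 0.0]
contact_force: [-0.4, -0.2, -0.1]
opening: 0.641
finger_force: 0.0
```

```bash
python3 -m handwheel '[[[0.055,0,0,0.035,0],[0.055,0,0,0.035,0],[0.055,0,0,0.035,0],[0.055,0,0,0.03,0],[0.055,0,0,0.015,0],[0.055,0,0,0,0],[0.055,0,0,0,0]]]'
python3 - <<'E'
from h import *
a=viewer.read_camera("side")[190:290,220:350]; b=viewer.read_camera("top")[170:270,240:370]
cv2.imwrite("pics/c2.png",np.hstack([cv2.resize(i,(400,308),interpolation=2) for i in(a,b)]))
E
```

```text
time: 5.57
eef_pos: [0.5145, 0.0051, 0.0808]
tcp_rot: [0.858, 0.514, -0.001, -0.001]
contact_force: [0.3, 0.2, -0.2]
opening: 0.641
finger_force: 0.0
```

View pics/c2.png

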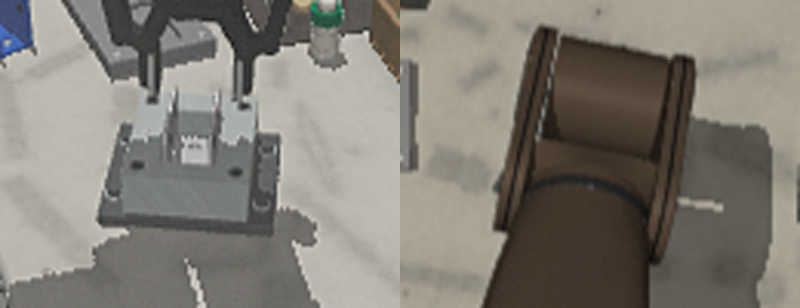

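The crop of the side view shows finger tips at crop x of about 152 and 245, straddling the flanges at 172 and 218, so they are centred. I'll go down and close.

```bash
python3 -m handwheel '[[[0.055,0,0,0.015,0],[0.055,0,0,0.012,0],[0.055,0,0,0.007,0],[0.055,0,0,0,0],[0.055,0,0,0,0]]]'; python3 -m handwheel '[[[0.03,0,0,0,0],[0.02,0,0,0,0],[0.02,0,0,0,0],[0.02,0,0,0,0],[0.02,0,0,0,0],[0.02,0,0,0,0],[0.02,0,0,0,0]]]' 40
```

```text
time: 6.08
eef_pos: [0.5149, 0.0051, 0.0473]
tcp_rot: [0.858, 0.514, -0.0, -0.0]
contact_force: [0.0, -0.1, 0.3]
opening: 0.643
finger_force: 0.0
time: 6.67
eef_pos: [0.5134, 0.0061, 0.0481]
tcp_rot: [0.858, 0.513, -0.002, -0.002]
contact_force: [-6.5, 3.2, 6.3]
opening: 0.413
finger_force: 42.8
```

```bash
python3 -m handwheel '[[[0.02,0,-0.0015,-0.003,0],[0.02,0,0,-0.006,0],[0.02,0,0,-0.01,0],[0.02,0,0,-0.015,0],[0.02,0,0,-0.02,0],[0.02,0,0,-0.025,0],[0.02,0,0,-0.02,0],[0.02,0,0,0,0],[0.02,0,0,0,0]]]'
python3 - <<'E'
from h import *
a=viewer.read_camera("side")[170:290,220:370]
cv2.imwrite("pics/c3.png",cv2.resize(a,(600,480),interpolation=2))
E
```

```text
time: 7.42
eef_pos: [0.5151, 0.0054, 0.1487]
tcp_rot: [0.858, 0.514, 0.002, 0.002]
contact_force: [-0.1, 0.0, -1.2]
opening: 0.414
finger_force: 41.9
```

View pics/c3.png

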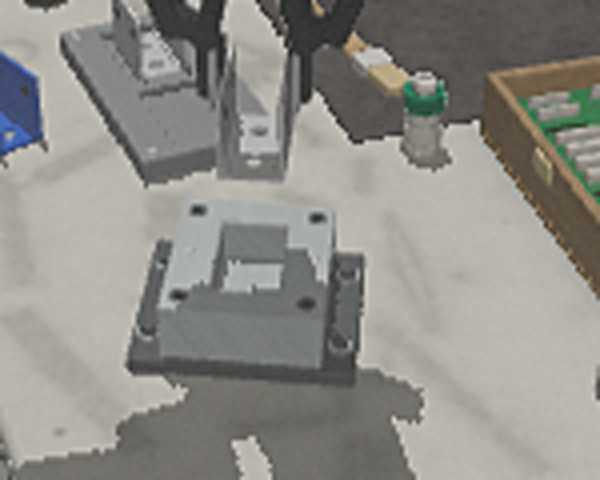

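Bracket is clear of the die, level in the fingers (crop about (255,130)), and the cavity is empty. Moving to the free pocket.

```bash
python3 -m handwheel '[[[0.02,0.012,-0.004,0,0],[0.02,0.024,-0.008,0,0],[0.02,0.03,-0.01,0,0],[0.02,0.03,-0.01,0,0],[0.02,0.03,-0.01,0,0],[0.02,0.03,-0.01,0,0],[0.02,0.025,-0.009,0,0],[0.02,0.0128,-0.0052,0,0],[0.02,0,0,0,0]]]';python3 -m handwheel '[[[0.02,0,0,0,-5.96],[0.02,0,0,0,-5.96],[0.02,0,0,0,-5.96],[0.02,0,0,0,-5.96],[0.02,0,0,0,-5.96],[0.02,0,0,0.02,0],[0.02,0,0,0.03,0],[0.02,0,0,0.02,0],[0.02,0,0,0.01,0],[0.02,0,0,0,0],[0.02,0,0,0,0]]]'
python3 - <<'E'
from h import *
a=viewer.read_camera("side")[150:240,210:330]
cv2.imwrite("pics/c4.png",cv2.resize(a,(800,600),interpolation=2))
s=get_state(); print(s["eef_pos"],s["tcp_rot"])
E
```

```text
time: 8.22
eef_pos: [0.5459, 0.2099, 0.1446]
tcp_rot: [0.857, 0.515, -0.001, -0.001]
contact_force: [-0.3, 0.7, -0.6]
opening: 0.413
finger_force: 41.9
time: 9.13
eef_pos: [0.5466, 0.207, 0.0659]
tcp_rot: [0.697, 0.717, -0.001, -0.0]
contact_force: [0.9, -0.7, 0.6]
opening: 0.414
finger_force: 41.9
[0.54761624 0.2074392  0.06720225] [6.97308210e-01 7.16771139e-01 4.66157422e-04 4.21604304e-04]
```

View pics/c4.png

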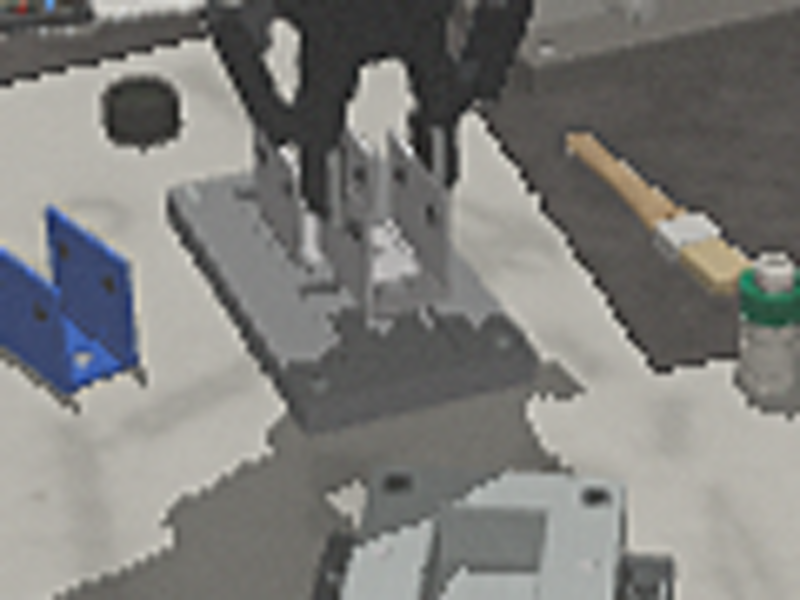

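The crop shows the bracket upright (front corners about (370,320) and (450,290)), over the -y half of the pallet and clear of bracket_done. Lowering.

```bash
python3 -m handwheel '[[[0.02,0,0,0.008,0],[0.02,0,0,0.008,0],[0.02,0,0,0.005,0],[0.02,0,0,0.003,0],[0.02,0,0,0.002,0],[0.02,0,0,0,0],[0.02,0,0,0,0]]]';python3 -m handwheel '[[[0.02,0,0,0.001,0],[0.02,0,0,0.001,0],[0.02,0,0,0.001,0],[0.02,0,0,0,0],[0.02,0,0,0,0]]]'
```

```text
time: 9.77
eef_pos: [0.5468, 0.2079, 0.0403]
tcp_rot: [0.697, 0.717, -0.0, -0.0]
contact_force: [-0.8, 0.5, -1.0]
opening: 0.417
finger_force: 41.9
time: 10.18
eef_pos: [0.5472, 0.208, 0.0382]
tcp_rot: [0.697, 0.717, 0.0, 0.0]
contact_force: [-2.4, 0.2, 4.3]
opening: 0.414
finger_force: 42.6
```

```bash
python3 -m handwheel '[[[0.02,0,0,0.0005,0],[0.02,0,0,0,0],[0.02,0,0,0,0],[0.055,0,0,0,0],[0.055,0,0,0,0],[0.055,0,0,0,0],[0.055,0,0,0,0],[0.055,0,0,-0.01,0],[0.055,0,0,-0.025,0],[0.055,0,0,-0.035,0],[0.055,0,0,-0.035,0],[0.055,0,0,0,0]]]'
python3 - <<'E'
from h import *
a=viewer.read_camera("side")[150:240,210:330]
cv2.imwrite("pics/c5.png",cv2.resize(a,(800,600),interpolation=2))
for n in("counter_post","counter_pivot"):
    for r in viewer.pinpoint("side",n)[:1]:
        u,v=r["xy"][0]*560,r["xy"][1]*420; print(n,u,v,at("side",u,v,{"counter_post":.0825,"counter_pivot":.04}[n]))
for r in viewer.pinpoint("side","bracket")[:4]:
        u,v=r["xy"][0]*560,r["xy"][1]*420; print("b",r["confidence"],u,v,at("side",u,v,.01))
E
```

```text
time: 11.18
eef_pos: [0.5519, 0.209, 0.1512]
tcp_rot: [0.697, 0.717, 0.006, 0.004]
contact_force: [1.3, 0.5, 1.1]
opening: 0.644
finger_force: 0.0
counter_post 291.424 294.504 [ 0.44554409 -0.20829812  0.0825    ]
counter_pivot 327.992 315.084 [ 0.504027   -0.24397692  0.04      ]
b 0.81 219.016 201.17999999999998 [0.42156572 0.24523244 0.01      ]
b 0.74 269.192 198.912 [0.55341544 0.20411778 0.01      ]
```

View pics/c5.png

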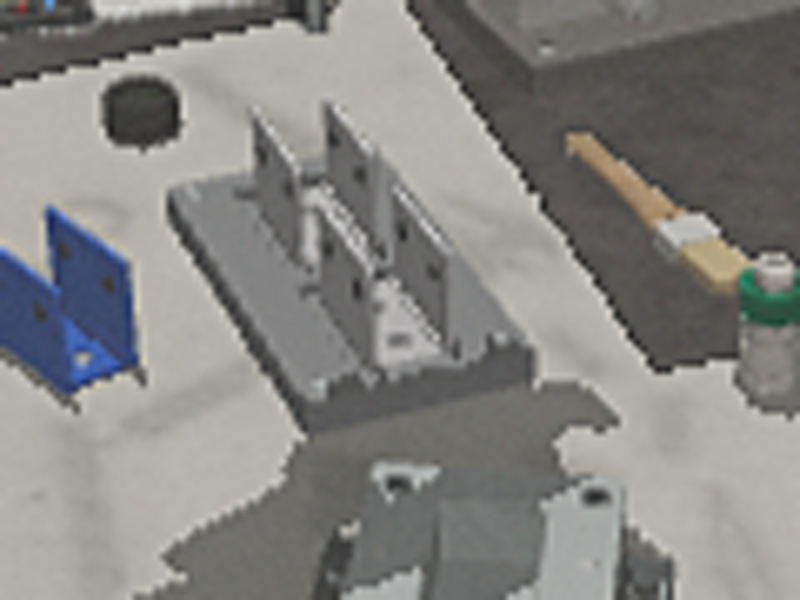

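The bracket stands level in the free pocket (crop (385,290)), and bracket_done is undisturbed. Next is the counter: I'll straddle the post with the fingers and push it in -y.

```bash
python3 -m handwheel '[[[0.055,-0.0299,-0.0081,0,0],[0.055,-0.0299,-0.0081,0,0],[0.055,-0.0299,-0.0081,0,0],[0.055,-0.0299,-0.0081,0,0],[0.055,-0.0299,-0.0081,0,0],[0.055,-0.0299,-0.0081,0,0],[0.055,-0.0299,-0.0081,0,0]]]'; python3 -m handwheel '[[[0.055,-0.0299,-0.0081,0,0],[0.055,-0.0299,-0.0081,0,0],[0.055,-0.0299,-0.0081,0,0],[0.055,-0.0299,-0.0081,0,0],[0.055,-0.0299,-0.0081,0,0],[0.055,-0.0299,-0.0081,0,0],[0.055,-0.0299,-0.0081,0,0]]]'; python3 -m handwheel '[[[0.055,0,0,0,6.84],[0.055,0,0,0,6.84],[0.055,0,0,0,6.84],[0.055,0,0,0,6.84],[0.055,0,0,0,6.84],[0.055,0,0,0,6.84],[0.055,0,0,0,6.84],[0.055,0,0,0,6.84],[0.055,0,0,0,6.84],[0.055,0,0,0,6.84],[0.055,0,0,0,6.84]]]'; python3 -m handwheel '[[[0.055,0,0,0,6.84],[0.055,0,0,0,6.84],[0.055,0,0,0,6.84],[0.055,0,0,0.02,0],[0.055,0,0,0.025,0],[0.055,0,0,0.01,0],[0.055,0,0,0,0],[0.055,0,0,0,0]]]'
python3 - <<'E'
from h import *
a=viewer.read_camera("side")[230:350,220:380]
cv2.imwrite("pics/c6.png",cv2.resize(a,(800,600),interpolation=2))
E
```

```text
time: 11.97
eef_pos: [0.4941, -0.0039, 0.1397]
tcp_rot: [0.697, 0.717, -0.001, -0.002]
contact_force: [1.5, -0.5, 0.1]
opening: 0.644
finger_force: 0.0
time: 12.55
eef_pos: [0.4435, -0.2143, 0.1398]
tcp_rot: [0.697, 0.717, -0.0, -0.002]
contact_force: [0.0, 0.2, -0.1]
opening: 0.648
finger_force: 0.0
time: 13.47
eef_pos: [0.444, -0.2129, 0.1396]
tcp_rot: [0.99, 0.139, -0.002, -0.002]
contact_force: [0.1, -0.1, 0.2]
opening: 0.646
finger_force: 0.0
time: 14.13
eef_pos: [0.4443, -0.2131, 0.0855]
tcp_rot: [0.999, -0.036, -0.001, -0.001]
contact_force: [0.6, -0.5, 0.3]
opening: 0.645
finger_force: 0.0
```

View pics/c6.png

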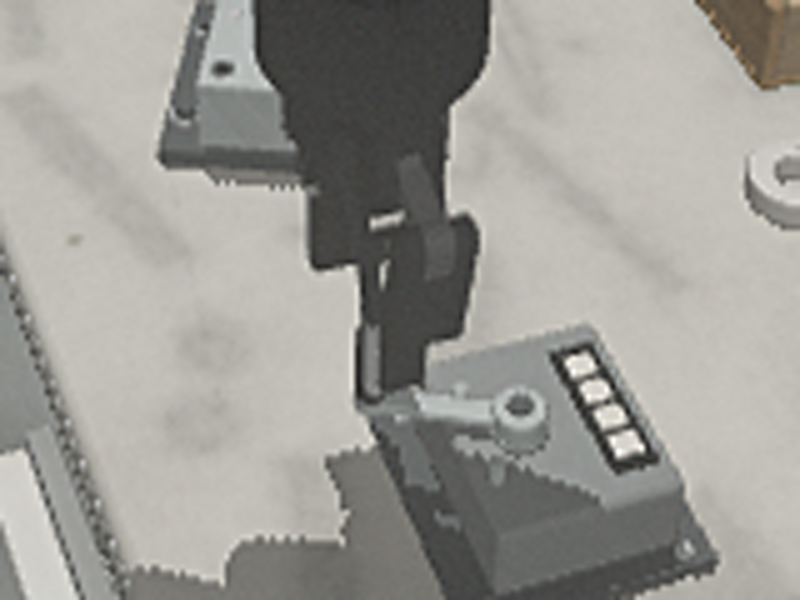

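The crop shows the front finger on the -y side of the post, tip about (400,390), with the lever and hub at (520,405) undisturbed. Going down with a force check.

```bash
python3 -m handwheel '[[[0.055,0,0,0.005,0],[0.055,0,0,0.005,0],[0.055,0,0,0,0]]]' ; python3 -m handwheel '[[[0.055,0,0,0.008,0],[0.055,0,0,0.007,0],[0.055,0,0,0.003,0],[0.055,0,0,0,0],[0.055,0,0,0,0]]]'; python3 -m handwheel '[[[0.055,0,-0,0,0],[0.055,0,0.01,0,0],[0.055,0,0.01,0,0],[0.055,0,0.005,0,0],[0.055,0,0,0,0],[0.055,0,0,0,0]]]'
```

```text
time: 14.43
eef_pos: [0.4451, -0.2137, 0.0765]
tcp_rot: [0.999, -0.036, -0.0, -0.0]
contact_force: [-0.2, -0.0, -0.3]
opening: 0.645
finger_force: 0.0
time: 14.85
eef_pos: [0.445, -0.2136, 0.0583]
tcp_rot: [0.999, -0.036, -0.0, -0.0]
contact_force: [0.3, -0.2, 0.2]
opening: 0.648
finger_force: 0.0
time: 15.35
eef_pos: [0.4435, -0.2393, 0.0589]
tcp_rot: [0.999, -0.037, 0.0, -0.0]
contact_force: [0.5, 0.3, -0.0]
opening: 0.639
finger_force: 0.5
```

```bash
python3 -m handwheel '[[[0.055,0,0.01,0,0],[0.055,0,0.012,0,0],[0.055,0,0.012,0,0],[0.055,0,0.006,0,0],[0.055,0,0,0,0],[0.055,0,0,0,0]]]'; python3 -m handwheel '[[[0.055,0,0.003,0,0],[0.055,0,0.003,0,0],[0.055,0,0,0,0],[0.055,0,0,0,0]]]'
python3 - <<'E'
from h import *
a=viewer.read_camera("side")[230:350,220:380]
cv2.imwrite("pics/c7.png",cv2.resize(a,(800,600),interpolation=2))
E
```

```text
time: 15.85
eef_pos: [0.4407, -0.2793, 0.0589]
tcp_rot: [0.999, -0.037, 0.0, -0.0]
contact_force: [1.0, 3.1, 0.7]
opening: 0.649
finger_force: 1.3
time: 16.18
eef_pos: [0.4408, -0.2844, 0.0591]
tcp_rot: [0.999, -0.036, 0.001, -0.0]
contact_force: [4.4, 4.5, -1.4]
opening: 0.645
finger_force: 2.0
```

View pics/c7.png

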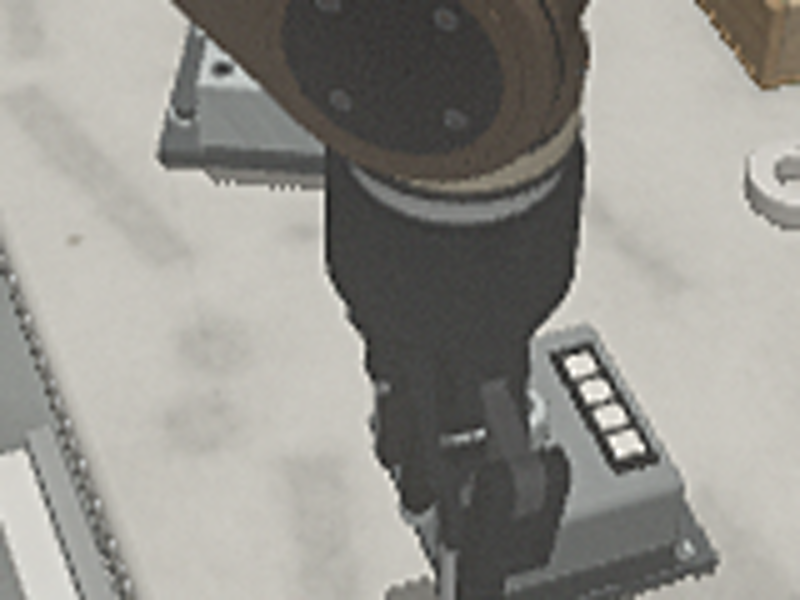

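The gripper hides the post and lever in this view, so force has to show the stop. Stepping on.

```bash
python3 -m handwheel '[[[0.055,0,0.002,0,0],[0.055,0,0.002,0,0],[0.055,0,0,0,0],[0.055,0,0,0,0]]]'; python3 -m handwheel '[[[0.055,0,0.002,0,0],[0.055,0,0.002,0,0],[0.055,0,0,0,0],[0.055,0,0,0,0]]]'
```

```text
time: 16.57
eef_pos: [0.4407, -0.2865, 0.0589]
tcp_rot: [0.999, -0.037, 0.001, -0.002]
contact_force: [5.6, 8.8, 0.0]
opening: 0.646
finger_force: 4.6
time: 16.9
eef_pos: [0.4407, -0.287, 0.0585]
tcp_rot: [0.999, -0.038, 0.0, -0.006]
contact_force: [7.8, 17.7, 3.0]
opening: 0.645
finger_force: 9.2
```

The motion stalls at y = -0.287 m, where the stop was predicted, and force climbs to 18 N. The lever is at its stop, so I'll let it return and then lift.

```bash
python3 -m handwheel '[[[0.055,0,0,0,0],[0.055,0,-0.01,0,0],[0.055,0,-0.012,0,0],[0.055,0,-0.012,0,0],[0.055,0,-0.012,0,0],[0.055,0,-0.012,0,0],[0.055,0,-0.012,0,0],[0.055,0,-0.009,0,0],[0.055,0,0,0,0],[0.055,0,0,0,0]]]'; python3 -m handwheel '[[[0.055,0,0,-0.01,0],[0.055,0,0,-0.02,0],[0.055,0,0,-0.03,0],[0.055,0,0,-0.03,0],[0.055,0,-0.03,-0.03,0],[0.055,0,-0.04,0,0],[0.055,0,-0.04,0,0],[0.055,0,-0.04,0,0],[0.055,0,-0.03,0,0],[0.055,0,0,0,0],[0.055,0,0,0,0],[0.055,0,0,0,0]]]'
python3 - <<'E'
from h import *
a=viewer.read_camera("side"); a=np.vstack([cv2.resize(a[230:350,220:380],(400,300),interpolation=2),cv2.resize(a[150:240,210:330],(400,300),interpolation=2)])
cv2.imwrite("pics/c8.png",a)
E
```

```text
time: 17.73
eef_pos: [0.4454, -0.2135, 0.059]
tcp_rot: [0.999, -0.036, 0.0, 0.0]
contact_force: [0.5, -0.1, -0.3]
opening: 0.641
finger_force: 0.0
time: 18.73
eef_pos: [0.4586, -0.0355, 0.179]
tcp_rot: [0.999, -0.036, 0.001, 0.0]
contact_force: [0.9, 1.4, -0.0]
opening: 0.643
finger_force: 0.0
```

View pics/c8.png

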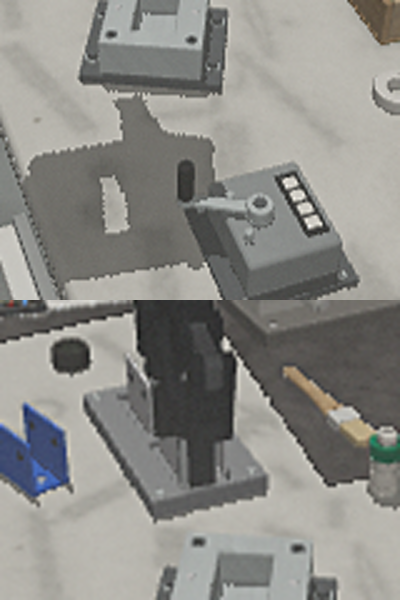

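The lever is back at rest (post at crop (185,180), the same pose as at the start). The fingers only appear to overlap the pallet: they hang free at z = 0.18 m, with no contact force. Handing in.

```bash
python3 -c "
from plant import sign_off
print(sign_off())"
```

```text
the job is handed in; nothing more can be done
None
```

The bracket stands base down in the free pocket and the lever went to its stop (judged by the force rise; the gripper hid the lever) and came back to rest; job handed in at about 19 s, with no verdict returned.

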